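# Turn a finished parts case over onto the stack

### The arm

A 6-joint arm with a two-finger parallel gripper is mounted at the origin on the work surface. World frame = base frame: x ahead of the robot, y to its left, z up, the work surface at z = 0. Lengths are in m, angles in degrees, forces in N, time in s.
With the tool pointing down it reaches from about 0.3 to 0.75 m from the base axis. Payload 8.5 kg.
Tool frame: the origin (TCP) lies midway between the tips of the shut fingers; the grasp point (between the pads) lies 19 mm behind it; z points along the fingers, y is the direction in which the jaws open and shut (so a half turn about z gives the same grasp; the last joint's range is limited). The gripper opens to 85 mm and grips with 20 to 120 N. Pads are 22 mm wide; open, the fingers measure 114 mm over their backs; the gripper's body (76 mm by 85 mm) begins 54 mm behind the grasp point. The pads swing forward as they close: fully open they stand 13 mm farther back than shut.
Start: joints at [-84.528, 21.807, 74.336, -0, 83.858, -12.336], TCP at [0.168, -0.524, 0.231] pointing down, gripper open.
Joint ranges: [-178.18, 178.18], [-50.72, 133.34], [12.68, 142.11], [-81.47, 261.47], [9.98, 163.14], [-165.26, 165.26]. Speed limits (degrees/s): [136.94, 136.94, 180, 180, 180, 180].

### API

Orientations are given as a 3x3 rotation matrix whose columns are the frame's x, y, z axes.
In Python, from rig import env, viewer, ticket gives the robot as it stands. The module is installed in compiled form; this text tells all that it offers.
- The arm moves only by the shell command python3 -m pendant 'ROWS' [FORCE]. ROWS is JSON, a list of rows, each a list of 3 entries, a list of its own where there are three numbers: the shift along the world's x, y, z in mm, then the turn about the world's z in rad, then the opening, from -1 (shut) to 1 (fully open). A call has 1 to 12 rows; each row shifts and turns the pose as measured when the row begins; what a row does not reach is not made up. A row lasts 1/8 s, in which the tool goes at most 62.5 mm and 10.7 degrees, less where a joint would pass 70% of its speed; a pose out of reach is approached as far as the arm can. A call with a gripper value outside its range is refused whole. The fingers move at their own pace and stop on an object; FORCE is the grip in N (left out, the last holds). Time passes only in rows, so rows that do not move let the fingers close. It gives the time, the measured TCP pose, the force and the opening at its end, in the units of the state.
- env.observe(): the state, without advancing time (a new reading comes with each control period).
- viewer.get_image(name): name is "scene" or "top" or "wrist"; returns (picture, depth): 400x640x3 uint8, red, green, blue; 400x640 float32, m along the optical axis (not along the pixel's ray), 0 where there is no reading.
- viewer.camera_params(name): a dict with "fx", "fy", "cx", "cy" (pixels), "rvec" (rotation vector, rad) and "tvec" (3), from world to camera coordinates, as OpenCV has them; the wrist camera has in their place "T_tool_cam" (4x4, takes a point from camera to tool coordinates, whose origin is the TCP and whose axes are the flange's). Camera axes: x right, y down, z forward; pixel columns grow to the right and rows downward; lengths in m; the calibration is good to about 2 mm. A picture is of the moment at which its call begins: read the wrist's pose just before it. camera_params takes no time and is no camera call.
- ticket.close_job(): hands the job in, once; it reports no verdict.
The state is a dict: "time_s": time; "q": joint angles; "qvel": joint speeds; "joint_efforts": joint torques, N m; "position": TCP position; "tool_rot": TCP orientation; "ft_force": force on the tool from outside, world axes, zero at the start; "wrist_torque": the same for the moment, N m; "grip_width": finger opening in m.
Only numpy, scipy, OpenCV 4.12 (cv2) and the standard library are available. Lean on these libraries where they do the work, as an engineer would, in place of code of your own. Each camera call takes 0.05 s, during which the arm holds its last target. There are 200 camera calls.

### The job

The job in the case with the blue lid is finished. Take that case from the aluminium rack, keep its unlatched lid shut while you turn the whole case over, and stack it lid-down, squarely on top of the grey-lidded case that already lies lid-down on the blue rack, then let go. Leave the orange-lidded case, the stored case and the other things on the bench where they are.

Things in the scene. Friction and masses are not known exactly. Their poses are not given: they have to be found in the camera images.
- blue_center (a point): Centre of the blue-lidded case, 80 long (x), 48 wide (y), 32 mm thick (z, base to lid), 0.09-0.14 kg: black base and blue lid, 16 mm each, meeting at this point's level. Starts lid-up in either bay, x straight down the slope. Hinged at its short +x edge, no latch: a grip on the base alone lets the lid fall open when turned; fingers across the width, centred on the seam, hold both halves.
- blue_lid (a joint): Opening angle of the blue lid: 0 shut, grows as it opens (rad). It swings freely.
- orange_center (a point): Centre of the like case with the orange lid, same size, axes and build, lid-up in the other bay of the aluminium rack. To be left alone.
- stored_center (a point): Centre of the stored case, loose, same size and axes, grey lid (does not open), lying lid-down on the blue rack: its black base faces up, z points into the rack, x straight down the slope. A case stacked on it has its centre 32 mm off, square to the slope. Two steel prongs at its low end, square to the slope and 60 mm high, stop both cases from sliding.
- todo_rack: Aluminium rack, fixed, 210 mm wide, bays at y = -60 and +60 mm. Origin on the bench under it, z up, x away from its high (robot) side. Flat board falls at 50 degrees along +x to a corner 150 mm high at x = 30 mm; 26 mm prongs there. Board 74 mm long: cases' raised ends overhang it, open to a hand that points down along the slope; nothing stands beside them.
- done_rack: Blue rack, fixed, same axes and slope, but 90 mm wide, with one bay at y = 0 and 60 mm prongs.
- phone: Opened phone, 145 by 70 by 7 mm, lying on the bench; bystander. Origin under its middle.
- bottle: White squeeze bottle with red cap, 48 mm across, 105 mm tall; bystander. Origin under its middle.
- driver_stand: Orange block 75 by 120 by 42 mm with four upright screwdrivers up to 135 mm high; bystander. Origin under its middle.
Mind the look-alikes: they are no part of the job. Leave any green look-alike of the part that bears blue_center alone.

How it is judged (in metres and radians):
At the end, for the whole second after the job is handed in: Blue case at rest lid-down on the stored case: centres in line within 15 mm along length and width, 25 to 40 mm apart across the slope, faces within 10 degrees, lengths within 12; lid shut within 0.1 rad; stored and orange cases within 20 mm of their starts (x of blue_center in the frame of stored_center between -0.015 and 0.015 m and y of blue_center in the frame of stored_center between -0.015 and 0.015 m and z of blue_center in the frame of stored_center between -0.04 and -0.025 m and angle between the z axis of blue_center and the z axis of stored_center, either way round below 0.175 rad and angle between the x axis of blue_center and the x axis of stored_center, either way round below 0.21 rad and angle between blue_center's own z axis and vertical above 2 rad and value of joint blue_lid below 0.1 rad and distance of each of stored_center, orange_center from where it was at the start of the episode below 0.02 m); the robot touches nothing.
It fails at once if the blue lid comes open (more than 0.35 rad) (value of joint blue_lid above 0.35 rad).
It fails at once if the orange case or the stored case is moved more than 30 mm (distance of any of orange_center, stored_center from where it was at the start of the episode above 0.03 m).
It fails at once if the phone, the bottle or the screwdriver stand is moved more than 30 mm (distance of any of phone, bottle, driver_stand from where it was at the start of the episode above 0.03 m).
It also fails if it takes over 45 s, if anything falls off the work surface, if the arm or the gripper's body presses on something with over 40 N, if the wrist force passes 120 N, or if a joint passes its speed limit or range.

## Working session

There is one attempt and no reset: what is moved stays moved. The work goes in short steps, Python scripts to look and compute and a shell command to move; the robot and the scene stay as the last step left them, time stands still between calls to the robot, and variables do not carry over. Pictures are saved under pics/ and viewed, about 8 in all and at most 12, crops included, and the job is handed in when it is done.

```bash
mkdir -p pics; ls; cat > h.py <<'E'
import numpy as np, cv2
from rig import env, viewer, ticket
def cam(name):
    p=viewer.camera_params(name); s=env.observe()
    K=np.array([[p['fx'],0,p['cx']],[0,p['fy'],p['cy']],[0,0,1]])
    if 'rvec' in p:
        R=cv2.Rodrigues(np.array(p['rvec'],float))[0]; t=np.array(p['tvec'],float).ravel()
        T=np.eye(4); T[:3,:3]=R.T; T[:3,3]=-R.T@t
    else:
        A=np.eye(4); A[:3,:3]=s['tool_rot']; A[:3,3]=s['position']; T=A@np.array(p['T_tool_cam'])
    return K,T
def shot(name,tag):
    K,T=cam(name); im,d=viewer.get_image(name)
    cv2.imwrite(f'pics/{tag}.png',im[:,:,::-1]); np.savez(f'pics/{tag}.npz',im=im,d=d,K=K,T=T); return im,d,K,T
def pts(d,K,T):
    v,u=np.mgrid[:d.shape[0],:d.shape[1]]
    P=np.stack([(u-K[0,2])/K[0,0]*d,(v-K[1,2])/K[1,1]*d,d],-1)
    return P@T[:3,:3].T+T[:3,3]
E
python3 - <<'E'
from h import *
s=env.observe(); print({k:np.round(v,3).tolist() for k,v in s.items()})
a=shot('scene','s0'); b=shot('top','t0')
cv2.imwrite('pics/st0.png',cv2.resize(np.vstack([a[0],b[0]])[:,:,::-1],(480,600)))
for n,x in(('s',a),('t',b)): print(n,x[3].round(3).tolist())
E
```

```text
pics
{'time_s': 0.0, 'q': [-84.529, 21.842, 74.386, -0.0, 83.857, -12.335], 'qvel': [-0.046, 0.056, -0.031, -0.031, 0.054, 0.089], 'joint_efforts': [-0.002, -44.846, -23.128, -0.0, 0.005, -0.0], 'position': [0.168, -0.523, 0.231], 'tool_rot': [[0.952, 0.306, -0.0], [0.306, -0.952, 0.001], [0.0, -0.001, -1.0]], 'ft_force': [-0.807, 0.319, 0.499], 'wrist_torque': [0.0, 0.025, 0.036], 'grip_width': 0.085}
s [[0.874, 0.247, -0.418, 0.994], [0.486, -0.46, 0.743, -0.697], [-0.009, -0.853, -0.522, 0.656], [0.0, 0.0, 0.0, 1.0]]
t [[0.006, -0.982, 0.187, 0.446], [-1.0, -0.005, 0.002, 0.036], [-0.001, -0.187, -0.982, 0.928], [0.0, 0.0, 0.0, 1.0]]
```

```bash
python3 -m pendant --help 2>&1 | head -20
```

```text
invalid input: not JSON, or not a number
```

View pics/t0.png

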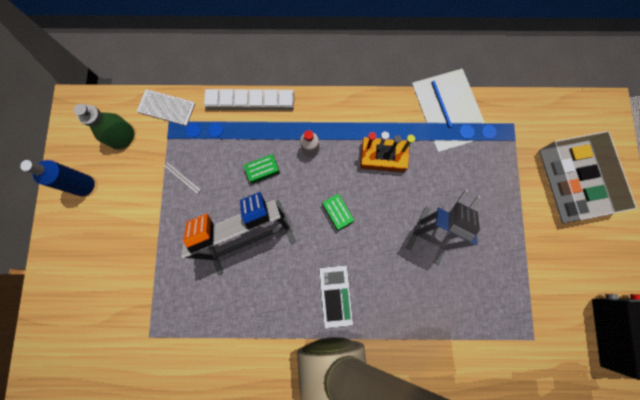

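View pics/s0.png

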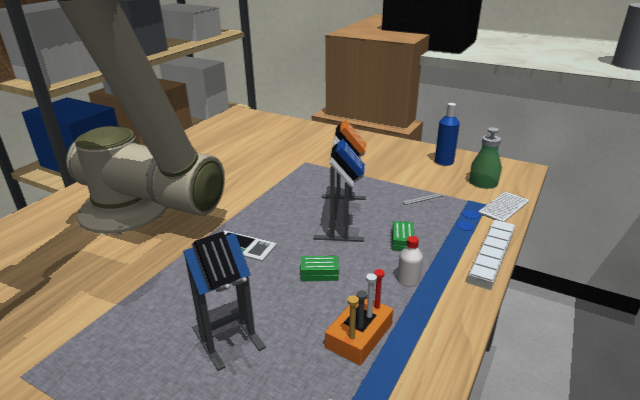

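Candidates: blue lid at top px (253,209); orange (198,232) is the other case; green look-alikes at (261,167) and (338,212) on the bench; blue bottle (65,178) is no case. The case in the aluminium rack with the blue lid is at (253,209). The stored black-base case is at (460,222). Now measuring, with one close crop.

```bash
cat > meas.py <<'E'
from h import *
def case(P,m,half=0.016,slope=50):
    Q=P[m]; Q=Q[np.isfinite(Q).all(1)]
    for _ in range(6):
        c=np.median(Q,0) if _==0 else Q.mean(0)
        U,S,V=np.linalg.svd(Q-c,full_matrices=False); n=V[2]*np.sign(V[2,2])
        r=abs((Q-c)@n); Q=Q[r<max(.0025,np.percentile(r,85))] if _<5 else Q
    x=np.array([n[0],n[1],0]); x/=np.linalg.norm(x); yaw=np.degrees(np.arctan2(x[1],x[0])); tilt=np.degrees(np.arccos(n[2]))
    xs=np.array([x[0]*n[2],x[1]*n[2],-np.hypot(*n[:2])]); y=np.cross(n,xs)
    a=(Q-c)@xs; b=(Q-c)@y
    ra=np.percentile(a,[1,99]); rb=np.percentile(b,[1,99])
    ctop=c+xs*ra.mean()+y*rb.mean()
    print('n',n.round(3),'yaw %.1f tilt %.1f ext %.1f x %.1f mm'%(yaw,tilt,np.ptp(ra)*1e3,np.ptp(rb)*1e3),'topc',ctop.round(4),'center',(ctop-n*half).round(4),len(Q),'rms',((Q-c)@n).std().round(4))
    return n,xs,y,ctop
if __name__=='__main__':
    for tag in('t0','s0'):
        z=np.load(f'pics/{tag}.npz'); im,d=z['im'].astype(int),z['d']; P=pts(d,z['K'],z['T']); P[d==0]=np.nan
        R,G,B=im[...,0],im[...,1],im[...,2]
        high=(P[...,2]>.14)
        blue=(B>70)&(B>1.5*R)&(B>1.5*G)&high&(P[...,1]>.02)&(P[...,0]<.6)&(P[...,1]<.3)
        org=(R>140)&(B<90)&(R>1.4*G)&high&(P[...,1]>.02)&(P[...,1]<.4)
        blk=(R<75)&(B<75)&(np.abs(R-B)<18)&high&(P[...,1]<-.1)&(P[...,1]>-.4)&(P[...,0]>.2)&(P[...,0]<.55)
        for n,m in(('blue',blue),('org',org),('stored',blk)):
            print(tag,n,m.sum()); m.sum()>30 and case(P,m)
    z0=np.load('pics/t0.npz')['im'];s0=np.load('pics/s0.npz')['im']
    e=lambda i,k:cv2.resize(i,None,fx=k,fy=k,interpolation=cv2.INTER_CUBIC)
    cv2.imwrite('pics/crop0.png',np.hstack([e(z0[180:270,175:295],4)[:360,:400],e(s0[220:310,170:265],4)[:360,:380]])[:,:,::-1])
    for nm,(u,v) in dict(phone=(336,296),bottle=(309,138),driver=(385,155),g1=(261,167),g2=(338,212)).items():
        z=np.load('pics/t0.npz');print(nm,pts(z['d'],z['K'],z['T'])[v,u].round(3))
E
python3 meas.py
```

```text
t0 blue 456
n [0.696 0.299 0.653] yaw 23.3 tilt 49.2 ext 75.1 x 46.6 mm topc [0.5767 0.1909 0.2044] center [0.5656 0.1861 0.194 ] 295 rms 0.0008
t0 org 525
n [0.699 0.299 0.649] yaw 23.2 tilt 49.5 ext 78.7 x 46.5 mm topc [0.5302 0.3017 0.2032] center [0.519  0.2969 0.1929] 375 rms 0.0008
t0 stored 480
n [0.727 0.248 0.641] yaw 18.8 tilt 50.2 ext 331.8 x 233.3 mm topc [ 0.4259 -0.1776  0.3207] center [ 0.4143 -0.1816  0.3104] 212 rms 0.0038
s0 blue 351
n [0.736 0.179 0.653] yaw 13.6 tilt 49.3 ext 74.1 x 49.3 mm topc [0.5752 0.1872 0.2032] center [0.5635 0.1843 0.1928] 154 rms 0.0015
s0 org 183
n [0.709 0.286 0.645] yaw 22.0 tilt 49.8 ext 77.1 x 49.5 mm topc [0.5291 0.3009 0.202 ] center [0.5178 0.2964 0.1917] 148 rms 0.0008
s0 stored 4777
n [0.537 0.822 0.191] yaw 56.9 tilt 79.0 ext 361.7 x 346.1 mm topc [ 0.3859 -0.1999  0.371 ] center [ 0.3773 -0.2131  0.3679] 2119 rms 0.0064
phone [0.381 0.013 0.006]
bottle [0.756 0.081 0.103]
driver [ 0.735 -0.111  0.041]
g1 [0.704 0.207 0.032]
g2 [0.588 0.009 0.033]
```

View pics/crop0.png

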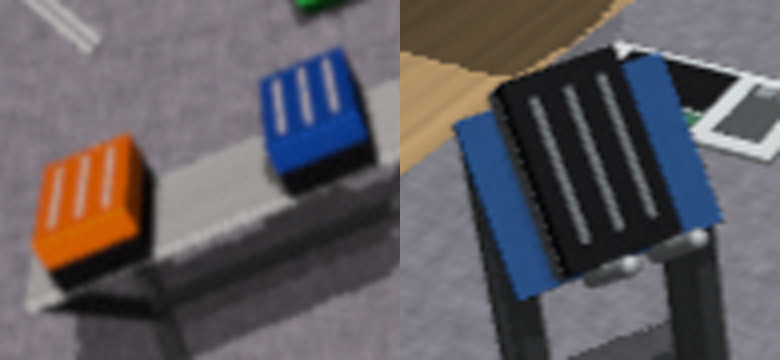

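```bash
python3 - <<'E'
from meas import *
for tag,(u0,u1,v0,v1) in(('t0',(440,485,200,245)),('s0',(185,255,228,295))):
    z=np.load(f'pics/{tag}.npz'); im,d=z['im'].astype(int),z['d']; P=pts(d,z['K'],z['T']); P[d==0]=np.nan
    R,G,B=im[...,0],im[...,1],im[...,2]
    box=np.zeros_like(d,bool); box[v0:v1,u0:u1]=1
    box&=(P[...,2]>.145)&(P[...,2]<.26)&(P[...,1]<-.15)
    dark=box&(abs(B-R)<25)
    bl=box&(B>R+30)
    print(tag,dark.sum(),bl.sum()); 
    for m in(dark,bl): case(P,m)
E
```

```text
t0 1009 200
n [ 0.646 -0.256  0.719] yaw -21.6 tilt 44.0 ext 85.3 x 49.3 mm topc [ 0.5578 -0.2478  0.2007] center [ 0.5474 -0.2437  0.1892] 446 rms 0.0025
n [ 0.675 -0.363  0.642] yaw -28.2 tilt 50.0 ext 73.6 x 82.7 mm topc [ 0.5389 -0.2357  0.1796] center [ 0.5281 -0.2299  0.1693] 172 rms 0.0006
s0 1911 1014
n [ 0.659 -0.385  0.646] yaw -30.3 tilt 49.7 ext 78.4 x 44.7 mm topc [ 0.5558 -0.2514  0.2002] center [ 0.5453 -0.2453  0.1898] 1231 rms 0.001
n [ 0.677 -0.35   0.647] yaw -27.3 tilt 49.7 ext 73.1 x 89.2 mm topc [ 0.5394 -0.2351  0.1773] center [ 0.5286 -0.2295  0.1669] 820 rms 0.0011
```

Crop confirms it: blue-lidded case at top px ≈(253,209) in the nearer bay, and the stored case black side up with prongs on the blue rack.

The hand can only yaw about world z, so I first check whether pushing past the reach limit tilts the tool. I do this in free space, high above everything.

```bash
python3 -m pendant '[[[35,47,30],0,1],[[35,47,30],0,1],[[35,47,30],0,1],[[35,47,30],0,1],[[35,47,30],0,1],[[35,47,20],0,1],[[35,47,0],0,1],[[60,20,0],0,1],[[60,0,0],0,1],[[60,0,0],0,1],[[60,0,0],0,1],[[60,0,0],0,1]]' 20; python3 - <<'E'
from h import *
s=env.observe(); print(s['time_s'],np.round(s['q'],1),np.round(s['position'],3),np.round(s['tool_rot'],3).tolist())
E
```

```text
time_s: 1.6
position: [0.6992, -0.1722, 0.3859]
tool_rot: [[0.953, 0.302, 0.008], [0.302, -0.953, 0.005], [0.009, -0.002, -1.0]]
ft_force: [109.8, -32.0, 109.0]
grip_width: 0.0853
1.6 [-23.4  42.4  12.6   0.5 124.6  49.3] [ 0.699 -0.172  0.386] [[0.953, 0.302, 0.008], [0.302, -0.953, 0.005], [0.009, -0.002, -1.0]]
```

```bash
python3 - <<'E'
from h import *
s=env.observe(); print({k:np.round(v,3).tolist() for k,v in s.items()})
E
python3 -m pendant '[[[0,0,0],0,1]]'; python3 - <<'E'
from h import *
s=env.observe(); print({k:np.round(v,3).tolist() for k,v in s.items()})
E
```

```text
{'time_s': 1.6, 'q': [-23.389, 42.395, 12.646, 0.537, 124.641, 49.332], 'qvel': [14.316, 36.144, -5.519, -7.373, 84.69, 16.535], 'joint_efforts': [3.718, -56.767, -30.283, -0.314, 1.913, -0.342], 'position': [0.699, -0.172, 0.386], 'tool_rot': [[0.953, 0.302, 0.008], [0.302, -0.953, 0.005], [0.009, -0.002, -1.0]], 'ft_force': [109.806, -32.031, 109.046], 'wrist_torque': [-1.366, -4.37, -0.014], 'grip_width': 0.085}
time_s: 1.72
position: [0.7007, -0.1715, 0.3746]
tool_rot: [[0.953, 0.303, -0.011], [0.304, -0.953, 0.013], [-0.006, -0.016, -1.0]]
ft_force: [0.2, -0.4, -0.1]
grip_width: 0.0855
{'time_s': 1.725, 'q': [-23.289, 43.012, 13.245, 0.548, 124.603, 49.351], 'qvel': [-0.988, -5.921, -7.628, -0.375, -1.652, -0.28], 'joint_efforts': [2.219, -66.842, -24.749, 0.147, 0.501, 0.142], 'position': [0.701, -0.171, 0.375], 'tool_rot': [[0.953, 0.303, -0.011], [0.304, -0.953, 0.013], [-0.006, -0.016, -1.0]], 'ft_force': [0.171, -0.386, -0.115], 'wrist_torque': [-0.023, 0.025, 0.018], 'grip_width': 0.086}
```

The fast push ran into the q3 limit with a jolt, so no more of that at speed. One slow probe will settle whether tilt is available.

```bash
python3 -m pendant '[[[6,0,6],0,1],[[6,0,6],0,1],[[6,0,6],0,1],[[6,0,6],0,1],[[6,0,6],0,1]]'; python3 - <<'E'
from h import *
s=env.observe(); print({k:np.round(v,3).tolist() for k,v in s.items()})
E
```

```text
time_s: 2.35
position: [0.7001, -0.1648, 0.3931]
tool_rot: [[0.953, 0.302, 0.025], [0.302, -0.953, 0.002], [0.024, 0.006, -1.0]]
ft_force: [0.1, 0.8, 0.8]
grip_width: 0.0854
{'time_s': 2.35, 'q': [-22.882, 41.8, 12.68, 0.779, 124.25, 49.99], 'qvel': [0.694, -1.903, 0.207, 0.336, -1.209, 0.987], 'joint_efforts': [-0.108, -62.62, -24.399, 0.016, -0.031, -0.024], 'position': [0.7, -0.165, 0.393], 'tool_rot': [[0.953, 0.302, 0.025], [0.302, -0.953, 0.002], [0.024, 0.006, -1.0]], 'ft_force': [0.139, 0.775, 0.798], 'wrist_torque': [0.029, 0.054, -0.025], 'grip_width': 0.085}
```

```bash
python3 -m pendant '[[[15,0,0],0,1],[[25,0,0],0,1],[[30,0,0],0,1],[[30,0,0],0,1],[[30,0,0],0,1],[[30,0,0],0,1]]'; python3 - <<'E'
from h import *
s=env.observe(); print({k:np.round(v,3).tolist() for k,v in s.items()})
E
```

```text
time_s: 3.1
position: [0.7705, -0.1436, 0.3252]
tool_rot: [[0.949, 0.3, 0.097], [0.303, -0.953, -0.013], [0.089, 0.042, -0.995]]
ft_force: [-0.1, -0.4, 0.1]
grip_width: 0.0854
{'time_s': 3.1, 'q': [-19.562, 47.208, 12.739, 1.265, 114.522, 53.441], 'qvel': [4.445, 8.001, -0.075, 0.652, -14.235, 4.47], 'joint_efforts': [-0.364, -68.326, -24.595, 0.043, 0.057, -0.1], 'position': [0.771, -0.144, 0.325], 'tool_rot': [[0.949, 0.3, 0.097], [0.303, -0.953, -0.013], [0.089, 0.042, -0.995]], 'ft_force': [-0.11, -0.418, 0.12], 'wrist_torque': [0.019, -0.021, -0.05], 'grip_width': 0.085}
```

Tilt ratchets in gently at the limit. The case's z must go from 40° above horizontal to 40° below, so the plan is:
1. Grasp vertically at the raised end.
2. Yaw by +129°.
3. Tilt the tool outward about 80° in small pushes at the reach limit.
4. Place with the tool near-horizontal.

Next I go above the blue case.

```bash
python3 -m pendant '[[[-12,18,0],0,1],[[-24,36,-3],0.012,1],[[-26,38,-3],0.012,1],[[-26,38,-3],0.012,1],[[-26,38,-3],0.012,1],[[-26,38,-3],0.012,1],[[-26,38,-3],0.012,1],[[-26,38,-3],0.012,1],[[-16,24,-3],0.012,1],[[0,0,0],0,1]]' 60; python3 - <<'E'
from h import *
s=env.observe(); print(np.round(s['q'],2),s['position'],np.degrees(np.arctan2(s['tool_rot'][1][0],s['tool_rot'][0][0])))
im,d,K,T=shot('wrist','w1')
E
```

```text
time_s: 4.35
position: [0.5582, 0.1729, 0.2923]
tool_rot: [[0.914, 0.393, 0.1], [0.395, -0.919, -0.001], [0.091, 0.041, -0.995]]
ft_force: [0.8, 0.1, 0.3]
grip_width: 0.0852
[ 5.91 20.9  65.91 -0.67 87.51 72.63] [0.55824016 0.17291715 0.29230315] 23.383756462322857
```

View pics/w1.png

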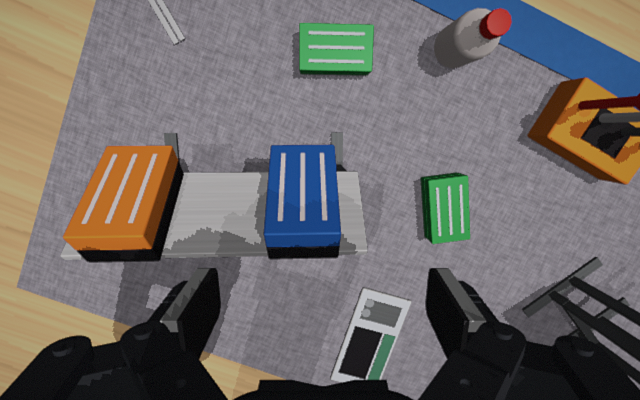

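The wrist view shows the blue lid at (302,195), edges x 265–341. Its raised end faces the hand, and the fingers at (190,310) and (455,310) straddle it. Refine from this depth image.

```bash
python3 - <<'E'
from meas import *
z=np.load('pics/w1.npz'); im,d=z['im'].astype(int),z['d']; P=pts(d,z['K'],z['T']); P[d==0]=np.nan
R,G,B=im[...,0],im[...,1],im[...,2]
box=np.zeros_like(d,bool); box[135:250,255:350]=1
n,xs,y,ct=case(P,box&(B>1.4*R)&(B>70))
box[:]=0; box[135:260,60:190]=1
case(P,box&(R>140)&(B<90))
s=env.observe(); Rt=np.array(s['tool_rot']); c=ct-.016*n
for u in(.016,.02,.024):
    g=c-u*xs; t=g+.022*Rt[:,2]; print(u,'TCP target',t.round(4),'delta mm',((t-s['position'])*1e3).round(1))
E
```

```text
n [0.703 0.301 0.644] yaw 23.2 tilt 49.9 ext 78.2 x 46.5 mm topc [0.5768 0.1917 0.2023] center [0.5655 0.1869 0.192 ] 5259 rms 0.0005
n [0.7   0.301 0.648] yaw 23.3 tilt 49.6 ext 77.4 x 46.5 mm topc [0.5289 0.3015 0.2029] center [0.5177 0.2966 0.1925] 5457 rms 0.0006
0.016 TCP target [0.5582 0.1828 0.1824] delta mm [  -0.6   10.7 -109.9]
0.02 TCP target [0.5559 0.1818 0.1855] delta mm [  -3.     9.7 -106.9]
0.024 TCP target [0.5535 0.1807 0.1885] delta mm [  -5.4    8.7 -103.8]
```

```bash
python3 -m pendant '[[[-3,10,-25],0,1],[[0,0,-35],0,1],[[0,0,-30],0,1],[[0,0,-15],0,1],[[0,0,0],0,1]]' 60
```

```text
time_s: 5.03
position: [0.5606, 0.1776, 0.1839]
tool_rot: [[0.917, 0.386, 0.104], [0.388, -0.922, -0.003], [0.095, 0.043, -0.995]]
ft_force: [0.5, 0.1, -0.1]
grip_width: 0.0853
```

```bash
python3 -m pendant '[[[-5,5,2],0.008,1],[[0,1,0],0,1],[[0,0,0],0,-1],[[0,0,0],0,-1],[[0,0,0],0,-1],[[0,0,0],0,-1],[[0,0,0],0,-1]]' 60
```

```text
time_s: 5.9
position: [0.557, 0.1834, 0.1891]
tool_rot: [[0.913, 0.392, 0.109], [0.395, -0.919, -0.002], [0.1, 0.045, -0.994]]
ft_force: [-0.6, -0.0, 0.6]
grip_width: 0.0473
```

```bash
python3 -m pendant '[[[0,0,15],0,-1],[[0,0,30],0,-1],[[0,0,40],0,-1],[[0,0,40],0,-1],[[0,-10,30],0.08,-1],[[-2,-25,22],0.16,-1],[[-2,-28,22],0.175,-1],[[-2,-28,22],0.175,-1],[[-2,-28,22],0.175,-1],[[-2,-28,22],0.175,-1]]' 60; python3 - <<'E'
from h import *
s=env.observe(); print(np.round(s['q'],2))
im,d,K,T=shot('wrist','w2')
im2,*_=shot('scene','s2')
cv2.imwrite('pics/c2.png',np.vstack([im,im2])[:,:,::-1][::1,::1][:,:].copy() if 0 else cv2.resize(np.vstack([im,im2])[:,:,::-1],(480,600)))
E
```

```text
time_s: 7.15
position: [0.5428, 0.0338, 0.4688]
tool_rot: [[0.186, 0.98, 0.067], [0.978, -0.192, 0.087], [0.098, 0.049, -0.994]]
ft_force: [0.6, -0.0, -1.3]
grip_width: 0.0476
[-11.68  16.87  44.03   6.32 116.22   2.18]
```

View pics/c2.png

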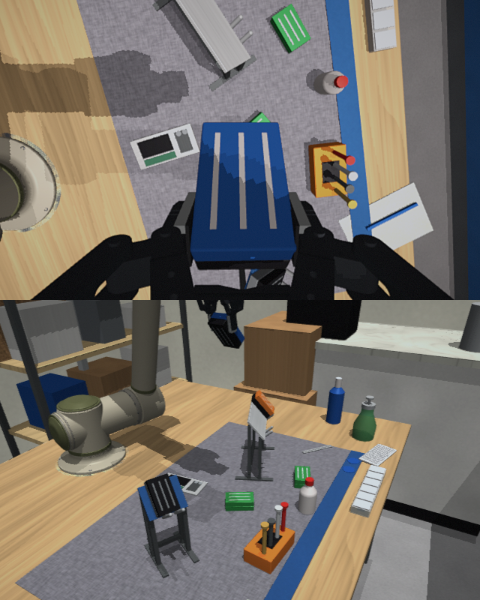

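The case is held shut by the raised end, the orange case is still in its bay. I finish the yaw and rise.

```bash
python3 -m pendant '[[[-2,-24,15],0.16,-1],[[-2,-26,16],0.17,-1],[[-2,-26,16],0.17,-1],[[-2,-26,16],0.17,-1],[[-2,-26,16],0.17,-1],[[-2,-26,16],0.17,-1],[[-2,-26,16],0.17,-1],[[0,-10,16],0.10,-1],[[0,0,0],0,-1]]' 60; python3 - <<'E'
from h import *
s=env.observe(); print(np.round(s['q'],2), np.degrees(np.arctan2(s['tool_rot'][1][0],s['tool_rot'][0][0])))
E
```

```text
time_s: 8.38
position: [0.504, -0.15, 0.5668]
tool_rot: [[-0.891, 0.45, -0.057], [0.444, 0.891, 0.089], [0.091, 0.054, -0.994]]
ft_force: [0.4, 0.6, -0.9]
grip_width: 0.0478
[-30.86  25.88  12.79   4.95 146.68 -90.2 ] 153.4935631983287
```

```bash
cat > st.py <<'E'
from h import *
s=env.observe(); R=np.array(s['tool_rot']); z=R[:,2]; h=np.radians(-28); o=np.array([np.cos(h),np.sin(h),0]); l=np.array([-np.sin(h),np.cos(h),0])
print('t %.2f'%s['time_s'],'q',np.round(s['q'],1),'pos',np.round(s['position'],3),'tilt out %.1f lat %.1f'%(np.degrees(np.arctan2(z@o,-z[2])),np.degrees(np.arcsin(z@l))),'jaw: left %.3f out %.3f up %.3f'%(R[:,1]@l,R[:,1]@o,R[2,1]),'F',np.round(s['ft_force'],1),'w %.4f'%s['grip_width'])
E
python3 -m pendant '[[[10,-5,10],0,-1],[[20,-10,20],0,-1],[[25,-13,25],0,-1],[[25,-13,25],0,-1],[[25,-13,25],0,-1],[[25,-13,25],0,-1]]' 60 >/dev/null; python3 st.py
```

```text
t 9.12 q [-32.7  27.2  12.7   6.3 141.3 -90.7] pos [ 0.53  -0.179  0.554] tilt out -1.0 lat 4.0 jaw: left 0.997 out -0.016 up 0.071 F [-0.   0.1 -1.2] w 0.0470
```

```bash
python3 -m pendant '[[[32,-17,32],0,-1],[[36,-19,36],0,-1],[[36,-19,36],0,-1],[[36,-19,36],0,-1],[[36,-19,36],0,-1],[[36,-19,36],0,-1],[[36,-19,36],0,-1],[[36,-19,36],0,-1]]' 60 >/dev/null; python3 st.py
```

```text
t 10.12 q [-35.7  29.1  12.7   9.4 128.4 -91.7] pos [ 0.586 -0.236  0.54 ] tilt out 10.3 lat 6.0 jaw: left 0.995 out -0.018 up 0.103 F [ 0.1 -0.3 -1.1] w 0.0476
```

```bash
python3 -m pendant '[[[40,-10,40],0,-1],[[42,-10,42],0,-1],[[42,-10,42],0,-1],[[42,-10,42],0,-1],[[42,-10,42],0,-1],[[42,-10,42],0,-1],[[42,-10,42],0,-1],[[42,-10,42],0,-1]]' 60 >/dev/null; python3 st.py
```

```text
t 11.12 q [-31.   29.4  12.7  10.6 112.7 -86.7] pos [ 0.667 -0.213  0.559] tilt out 25.2 lat 8.5 jaw: left 0.989 out -0.033 up 0.147 F [-0.1  0.4 -0.7] w 0.0476
```

```bash
python3 -m pendant '[[[0,-45,30],0,-1],[[0,-50,30],0,-1],[[0,-50,30],0,-1],[[0,-50,30],0,-1],[[5,-50,30],0,-1],[[32,-27,42],0,-1],[[33,-27,42],0,-1],[[33,-27,42],0,-1],[[33,-27,42],0,-1],[[33,-27,42],0,-1],[[33,-27,42],0,-1],[[33,-27,42],0,-1]]' 60 >/dev/null; python3 st.py
```

```text
t 12.62 q [ -51.1   29.8   12.7   23.4   95.2 -100.2] pos [ 0.634 -0.436  0.609] tilt out 46.4 lat 7.1 jaw: left 0.989 out -0.034 up 0.144 F [ 0.9  0.3 -2.1] w 0.0474
```

```bash
python3 -m pendant '[[[0,-48,30],0,-1],[[0,-48,30],0,-1],[[29,-31,42],0,-1],[[29,-31,42],0,-1],[[29,-31,42],0,-1],[[29,-31,42],0,-1],[[29,-31,42],0,-1],[[29,-31,42],0,-1],[[29,-31,42],0,-1],[[29,-31,42],0,-1],[[29,-31,42],0,-1]]' 60 >/dev/null; python3 st.py
```

```text
t 14.00 q [ -56.5   32.1   12.7   30.6   73.5 -105.3] pos [ 0.649 -0.539  0.664] tilt out 67.7 lat 3.1 jaw: left 0.993 out -0.008 up 0.122 F [ 1.  -0.8 -1.8] w 0.0472
```

```bash
python3 -m pendant '[[[-15,-48,30],0,-1],[[-15,-48,30],0,-1],[[-10,-48,30],0,-1],[[12,-40,42],0,-1],[[12,-40,42],0,-1],[[12,-40,42],0,-1],[[12,-40,42],0,-1]]' 60 >/dev/null; python3 st.py
```

```text
t 14.88 q [ -70.2   32.7   12.7   44.9   67.4 -114.5] pos [ 0.539 -0.657  0.705] tilt out 78.7 lat -0.6 jaw: left 0.994 out 0.032 up 0.108 F [-0.3  0.8 -1.1] w 0.0475
```

```bash
cat > inhand.py <<'E'
from meas import *
import sys
def rel(tag):
    z=np.load(f'pics/{tag}.npz'); im,d=z['im'].astype(int),z['d']
    v,u=np.mgrid[:400,:640]; K=z['K']
    Pc=np.stack([(u-K[0,2])/K[0,0]*d,(v-K[1,2])/K[1,1]*d,d],-1)
    A=np.array(viewer.camera_params('wrist')['T_tool_cam']); P=Pc@A[:3,:3].T+A[:3,3]   # tool frame
    R,G,B=im[...,0],im[...,1],im[...,2]
    m=(B>1.4*R)&(B>1.25*G)&(B>40)&(d>0)&(np.linalg.norm(P,axis=-1)<.12)
    n_,l=cv2.connectedComponents(m.astype(np.uint8)); k=1+np.argmax([(l==i).sum() for i in range(1,n_)]); Q=P[l==k]
    for i in range(8):
        c=Q.mean(0); V=np.linalg.svd(Q-c,full_matrices=False)[2]; n=V[2]; r=abs((Q-c)@n); Q=Q[r<max(.0012,np.percentile(r,90))] if i<7 else Q
    if n@(A[:3,3]-c)<0:n=-n
    # long axis: min-area rectangle in plane
    a=V[0]; b=np.cross(n,a); q=np.c_[(Q-c)@a,(Q-c)@b]
    (cx,cy),(w,h),ang=cv2.minAreaRect((q*1e3).astype(np.float32))
    ang=np.radians(ang); ex=np.array([np.cos(ang),np.sin(ang)]); ey=np.array([-ex[1],ex[0]])
    if h>w: ex,w,h=ey,h,w
    x=ex[0]*a+ex[1]*b; x*=np.sign(x[2]); y=np.cross(n,x); ctr=c+(cx*a+cy*b)/1e3-.016*n
    print(tag,len(Q),'rect %.1f x %.1f'%(w,h),'ctr tool mm',(ctr*1e3).round(1)); 
    return np.c_[x,y,n],ctr
if __name__=='__main__':
    for t in sys.argv[1:]:
        C,c=rel(t); print(C.round(3).tolist(),'angle x-toolz',np.degrees(np.arccos(C[2,0])).round(1))
E
python3 - <<'E'
from inhand import *
shot('wrist','w3')
for t in('w1','w2','w3'):
    try: C,c=rel(t)
    except Exception as e: print(t,e); continue
    print(C.round(3).tolist(),'angle',np.degrees(np.arccos(C[2,0])).round(1))
R=np.array(env.observe()['tool_rot'])
print('case axes world',(R@C).round(3).tolist(),'ctr',(R@c+env.observe()['position']).round(4))
E
```

```text
w1 4322 rect 68.7 x 47.7 ctr tool mm [ -1.2 -14.2  96.2]
[[0.572, 0.001, 0.82], [-0.031, -0.999, 0.024], [0.819, -0.039, -0.572]] angle 35.0
w2 16697 rect 80.6 x 47.8 ctr tool mm [ 8.8 -0.6 -1.4]
[[0.565, 0.008, 0.825], [-0.019, -1.0, 0.022], [0.825, -0.028, -0.565]] angle 34.4
w3 16777 rect 80.2 x 48.1 ctr tool mm [ 8.9 -0.6 -1.5]
[[0.566, 0.007, 0.825], [-0.019, -1.0, 0.021], [0.824, -0.028, -0.565]] angle 34.5
case axes world [[0.634, -0.521, -0.572], [-0.297, -0.847, 0.441], [-0.714, -0.109, -0.691]] ctr [ 0.536  -0.6564  0.6961]
```

View pics/w3.png

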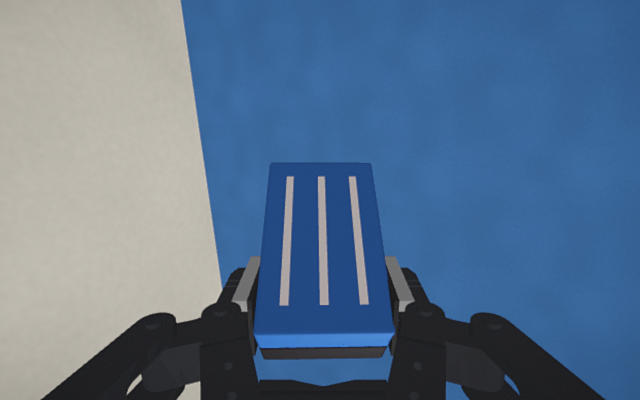

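The in-hand fit is steady: lid shut, rectangle 80×48. The case is now lid-down with about 8° of residual tilt. I refine the stored-case pose from the top and scene images and work out the moves.

```bash
cat > stored.py <<'E'
from meas import *
def stored(tag,box4):
    u0,u1,v0,v1=box4
    z=np.load(f'pics/{tag}.npz'); im,d=z['im'].astype(int),z['d']; P=pts(d,z['K'],z['T']); P[d==0]=np.nan
    R,B=im[...,0],im[...,2]
    box=np.zeros_like(d,bool); box[v0:v1,u0:u1]=1
    m=box&(B<R+25)&(P[...,2]>.14)&(P[...,2]<.26)
    n=np.array([.676,-.36,.643]); n/=np.linalg.norm(n); h=P@n; k=np.nanmedian(h[m])
    for _ in range(4):
        mm=m&(abs(h-k)<.003); Q=P[mm]; c=Q.mean(0); n=np.linalg.svd(Q-c,full_matrices=False)[2][2]; n*=np.sign(n[2]); h=P@n; k=c@n
    a=np.array([n[0]*n[2],n[1]*n[2],n[2]**2-1]); a/=np.linalg.norm(a); b=np.cross(n,a)
    lab=cv2.morphologyEx(mm.astype(np.uint8),cv2.MORPH_CLOSE,np.ones((3,3))); nn,l=cv2.connectedComponents(lab); i=1+np.argmax([(l==j).sum() for j in range(1,nn)])
    Q=P[(l==i)&mm]; q=np.c_[(Q-c)@a,(Q-c)@b]
    (cx,cy),(w,hh),ang=cv2.minAreaRect((q*1e3).astype(np.float32))
    ct=c+(cx*a+cy*b)/1e3
    print(tag,len(Q),'n',n.round(3),'hd %.1f'%np.degrees(np.arctan2(n[1],n[0])),'rect %.1f %.1f ang %.1f'%(w,hh,ang),'center',(ct-.016*n).round(4))
    return ct-.016*n,n
if __name__=='__main__':
    for t,b in(('t0',(440,485,200,245)),('s0',(185,255,228,295)),('s2',(185,255,228,295))): stored(t,b)
E
python3 stored.py; python3 - <<'E'
from inhand import *
C,c=rel('w3'); s=env.observe(); R=np.array(s['tool_rot'])
S=np.array([.546,-.2447,.1905]); h=np.radians(-28); n=np.array([.766*np.cos(h),.766*np.sin(h),.643]); x=np.array([.643*np.cos(h),.643*np.sin(h),-.766])
for off,ux in((.037,0),(.10,-.0)):
    T=S+n*off+x*ux-R@c; print(off,'TCP',T.round(4),'delta',((T-s['position'])*1e3).round(0))
E
```

```text
t0 109 n [ 0.68  -0.351  0.644] hd -27.3 rect 97.3 41.1 ang 28.5 center [ 0.5466 -0.224   0.1936]
s0 1518 n [ 0.675 -0.358  0.645] hd -27.9 rect 47.7 87.3 ang 90.0 center [ 0.5477 -0.2459  0.1872]
s2 1499 n [ 0.679 -0.359  0.641] hd -27.9 rect 47.9 85.4 ang 89.6 center [ 0.5471 -0.246   0.1879]
w3 16777 rect 80.2 x 48.1 ctr tool mm [ 8.9 -0.6 -1.5]
0.037 TCP [ 0.5736 -0.2599  0.2228] delta [  35.  398. -482.]
0.1 TCP [ 0.6162 -0.2826  0.2633] delta [  78.  376. -441.]
```

```bash
python3 -m pendant '[[[4,16,-20],0,-1],[[7,32,-38],0,-1],[[7,34,-40],0,-1],[[7,34,-40],0,-1],[[7,34,-40],0,-1],[[7,34,-40],0,-1],[[7,34,-40],0,-1],[[7,34,-40],0,-1],[[7,34,-40],0,-1],[[7,32,-36],0,-1],[[7,24,-28],0,-1],[[0,0,0],0,-1]]' 60 >/dev/null; python3 st.py; cat > go.py <<'E'
from inhand import *
import sys
C,c=rel('w3'); s=env.observe(); R=np.array(s['tool_rot']); A=R@C
S=np.array([.546,-.245,.190]); h=np.radians(-28); n=np.array([.766*np.cos(h),.766*np.sin(h),.643]); x=np.array([.643*np.cos(h),.643*np.sin(h),-.766]); y=np.cross(-n,x)
M=np.c_[x,y,-n]; ctr=R@c+s['position']
print('case in stored frame mm',(M.T@(ctr-S)*1e3).round(1),'rot err (deg, stored axes)',np.degrees(cv2.Rodrigues(M.T@A)[0].ravel()).round(1))
for off in(.1,.06,.045,.037,.032): print(off,'delta',((S+n*off-ctr)*1e3).round(1))
E
python3 go.py
```

```text
t 16.43 q [ -39.6   15.1   91.9   79.8   10.1 -165.2] pos [ 0.632 -0.312  0.366] tilt out 71.5 lat -1.1 jaw: left 0.990 out 0.062 up 0.128 F [-0.4 -0.3 -0.6] w 0.0474
w3 16777 rect 80.2 x 48.1 ctr tool mm [ 8.9 -0.5 -1.5]
case in stored frame mm [ -62.2   18.3 -186.5] rot err (deg, stored axes) [ 8.6 -3.  -2.4]
0.1 delta [ -14.6   28.5 -103.3]
0.06 delta [ -41.6   42.8 -129. ]
0.045 delta [ -51.8   48.2 -138.6]
0.037 delta [ -57.2   51.1 -143.8]
0.032 delta [ -60.6   52.9 -147. ]
```

Near the target the wrist has run onto its q5 and q6 limits, because the tool is almost in line with the forearm. Descending with small steps will drag the tilt back a little. The remainder can be taken up by the case pivoting in the grip against the stored case. I probe this while still well clear.

```bash
python3 -m pendant '[[[0,0,-15],0,-1],[[0,0,-20],0,-1],[[0,0,-20],0,-1]]' 60 >/dev/null; python3 st.py; python3 go.py
```

```text
t 16.80 q [ -39.7   17.5   91.9   79.6   10.  -165.2] pos [ 0.637 -0.32   0.336] tilt out 69.0 lat -1.1 jaw: left 0.989 out 0.070 up 0.131 F [-0.2 -0.1 -1.3] w 0.0474
w3 16777 rect 80.2 x 48.1 ctr tool mm [ 8.9 -0.5 -1.5]
case in stored frame mm [ -34.6   22.2 -174.3] rot err (deg, stored axes) [ 8.9 -5.4 -2.4]
0.1 delta [-20.2  35.9 -74.2]
0.06 delta [-47.2  50.3 -99.9]
0.045 delta [ -57.4   55.7 -109.6]
0.037 delta [ -62.8   58.5 -114.7]
0.032 delta [ -66.2   60.3 -117.9]
```

```bash
cat >> go.py <<'E'
F=M.T@A; cs=M.T@(ctr-S)
K=np.array([F@np.array([sx*.04,sy*.024,.016])+cs for sx in(1,-1) for sy in(-1,1)])*1e3
print('lid corners low(-y,+y) up(-y,+y) in stored mm',K.round(0).tolist())
low=K[:2].mean(0)
for zl in(-80,-50,-30,-20): print('low edge mid to x=35,y=0,z=%d: world delta'%zl,(M@(np.array([35,0,zl])-low)).round(1))
E
python3 -m pendant '[[[-6,12,-20],0,-1],[[-6,12,-20],0,-1],[[-6,12,-20],0,-1]]' 60 >/dev/null; python3 st.py; python3 go.py
```

```text
t 17.18 q [ -38.8   16.9   96.1   79.7   10.  -165.2] pos [ 0.623 -0.294  0.306] tilt out 65.6 lat 0.0 jaw: left 0.988 out 0.063 up 0.141 F [-0.2  0.7 -0.4] w 0.0473
w3 16777 rect 80.2 x 48.1 ctr tool mm [ 8.9 -0.5 -1.6]
case in stored frame mm [ -28.4    6.2 -135.3] rot err (deg, stored axes) [ 8.8 -8.9 -3.3]
0.1 delta [ -4.8   9.6 -44.4]
0.06 delta [-31.9  24.  -70.1]
0.045 delta [-42.   29.4 -79.8]
0.037 delta [-47.4  32.3 -84.9]
0.032 delta [-50.8  34.1 -88.1]
lid corners low(-y,+y) up(-y,+y) in stored mm [[7.0, -23.0, -117.0], [10.0, 25.0, -110.0], [-71.0, -17.0, -129.0], [-69.0, 30.0, -122.0]]
low edge mid to x=35,y=0,z=-80: world delta [ -7.2   5.1 -41.9]
low edge mid to x=35,y=0,z=-50: world delta [-27.5  15.9 -61.2]
low edge mid to x=35,y=0,z=-30: world delta [-41.1  23.1 -74.1]
low edge mid to x=35,y=0,z=-20: world delta [-47.8  26.7 -80.5]
```

```bash
python3 -m pendant '[[[-6,5,-16],0,-1],[[-7,5,-16],0,-1],[[-7,5,-16],0,-1],[[-6,4,-13],0,-1]]' 60 >/dev/null; python3 st.py; python3 go.py
```

```text
t 17.68 q [ -38.8   16.5   99.9   79.5   10.  -165.2] pos [ 0.604 -0.278  0.277] tilt out 62.2 lat 0.3 jaw: left 0.987 out 0.069 up 0.144 F [-0.6  0.5 -0.9] w 0.0469
w3 16777 rect 80.2 x 48.1 ctr tool mm [ 8.9 -0.5 -1.6]
case in stored frame mm [-22.    1.1 -98. ] rot err (deg, stored axes) [  9.  -12.3  -3.5]
0.1 delta [ 14.3  -6.4 -15.6]
0.06 delta [-12.7   8.  -41.3]
0.045 delta [-22.9  13.4 -50.9]
0.037 delta [-28.3  16.3 -56.1]
0.032 delta [-31.7  18.1 -59.3]
lid corners low(-y,+y) up(-y,+y) in stored mm [[13.0, -28.0, -78.0], [15.0, 19.0, -70.0], [-65.0, -22.0, -95.0], [-63.0, 25.0, -87.0]]
low edge mid to x=35,y=0,z=-80: world delta [ 14.  -12.4 -12.8]
low edge mid to x=35,y=0,z=-50: world delta [ -6.3  -1.6 -32. ]
low edge mid to x=35,y=0,z=-30: world delta [-19.8   5.6 -44.9]
low edge mid to x=35,y=0,z=-20: world delta [-26.6   9.2 -51.3]
```

```bash
python3 -m pendant '[[[-5,1,-14],0,-1],[[-6,1,-14],0,-1],[[-6,1,-13],0,-1]]' 60 >/dev/null; python3 st.py; python3 go.py
```

```text
t 18.05 q [ -39.2   17.   101.6   79.1   10.  -165.2] pos [ 0.594 -0.276  0.257] tilt out 60.0 lat 0.2 jaw: left 0.987 out 0.079 up 0.143 F [-0.4 -0.2 -0.3] w 0.0473
w3 16777 rect 80.2 x 48.1 ctr tool mm [ 9.  -0.5 -1.6]
case in stored frame mm [-13.2   4.  -77.5] rot err (deg, stored axes) [  9.4 -14.5  -3.2]
0.1 delta [24.6 -8.6  4.4]
0.06 delta [ -2.5   5.8 -21.3]
0.045 delta [-12.6  11.2 -30.9]
0.037 delta [-18.   14.1 -36.1]
0.032 delta [-21.4  15.9 -39.3]
lid corners low(-y,+y) up(-y,+y) in stored mm [[21.0, -25.0, -56.0], [22.0, 22.0, -48.0], [-57.0, -19.0, -76.0], [-55.0, 28.0, -68.0]]
low edge mid to x=35,y=0,z=-80: world delta [ 25.7 -15.4   7.4]
low edge mid to x=35,y=0,z=-50: world delta [  5.4  -4.6 -11.9]
low edge mid to x=35,y=0,z=-30: world delta [ -8.1   2.6 -24.8]
low edge mid to x=35,y=0,z=-20: world delta [-14.9   6.2 -31.2]
```

```bash
python3 -m pendant '[[[-5,3,-14],0,-1],[[-5,3,-14],0,-1],[[-5,3,-14],0,-1]]' 30 >/dev/null; python3 st.py; python3 go.py
```

```text
t 18.43 q [ -39.3   17.5  103.3   78.9   10.  -165.2] pos [ 0.585 -0.27   0.236] tilt out 57.7 lat 0.3 jaw: left 0.986 out 0.085 up 0.144 F [ 0.5 -0.8 -1. ] w 0.0476
w3 16777 rect 80.2 x 48.1 ctr tool mm [ 9.  -0.5 -1.6]
case in stored frame mm [ -4.9   2.9 -55.9] rot err (deg, stored axes) [  9.6 -16.8  -3.3]
0.1 delta [ 34.  -14.8  24.6]
0.06 delta [ 6.9 -0.4 -1.1]
0.045 delta [ -3.2   5.  -10.8]
0.037 delta [ -8.6   7.8 -15.9]
0.032 delta [-12.    9.6 -19.1]
lid corners low(-y,+y) up(-y,+y) in stored mm [[28.0, -26.0, -34.0], [29.0, 21.0, -25.0], [-49.0, -20.0, -56.0], [-47.0, 27.0, -48.0]]
low edge mid to x=35,y=0,z=-80: world delta [ 36.5 -22.6  27.6]
low edge mid to x=35,y=0,z=-50: world delta [ 16.2 -11.8   8.3]
low edge mid to x=35,y=0,z=-30: world delta [ 2.7 -4.6 -4.5]
low edge mid to x=35,y=0,z=-20: world delta [ -4.1  -1.  -11. ]
```

```bash
python3 -m pendant '[[[-6,5,-8],0,-1],[[-6,5,-8],0,-1],[[-5,4,-7],0,-1]]' 25 >/dev/null; python3 st.py; python3 - <<'E'
from h import *
shot('wrist','w4'); shot('scene','s4')
E
sed -i "s/rel('w3')/rel(sys.argv[1])/" go.py; python3 go.py w4
```

```text
t 18.80 q [ -39.4   16.6  105.3   78.8   10.  -165.2] pos [ 0.572 -0.261  0.231] tilt out 56.7 lat 0.3 jaw: left 0.986 out 0.088 up 0.144 F [ 9.  -5.3  0.8] w 0.0471
w4 17417 rect 90.0 x 77.5 ctr tool mm [56.7 -2.1 -3.1]
case in stored frame mm [ 1.1 -6.1  5.2] rot err (deg, stored axes) [-0.3  0.2 89.7]
0.1 delta [ 67.6 -42.9  68.5]
0.06 delta [ 40.6 -28.5  42.7]
0.045 delta [ 30.4 -23.1  33.1]
0.037 delta [ 25.  -20.2  27.9]
0.032 delta [ 21.6 -18.4  24.7]
lid corners low(-y,+y) up(-y,+y) in stored mm [[25.0, 34.0, 21.0], [-23.0, 34.0, 21.0], [25.0, -46.0, 21.0], [-23.0, -46.0, 21.0]]
low edge mid to x=35,y=0,z=-80: world delta [103.4 -16.5  39.1]
low edge mid to x=35,y=0,z=-50: world delta [83.1 -5.7 19.8]
low edge mid to x=35,y=0,z=-30: world delta [69.6  1.5  6.9]
low edge mid to x=35,y=0,z=-20: world delta [62.8  5.1  0.5]
```

```bash
python3 - <<'E'
import cv2,numpy as np
w=cv2.imread('pics/w4.png'); s=cv2.imread('pics/s4.png')[170:370,110:370]
cv2.imwrite('pics/c4.png',np.hstack([cv2.resize(w,(400,250)),cv2.resize(s,(400,308),interpolation=cv2.INTER_CUBIC)[:250]]) if 0 else np.vstack([cv2.resize(w,(480,300)),cv2.resize(s,(390,300),interpolation=cv2.INTER_CUBIC).astype('uint8') if 0 else cv2.resize(s,(480,300),interpolation=cv2.INTER_CUBIC)]))
E
```

```text
(no output)
```

View pics/c4.png

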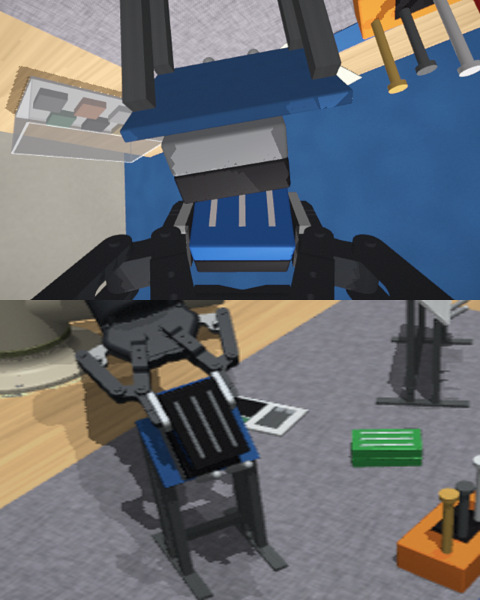

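```bash
sed -i "s/(np.linalg.norm(P,axis=-1)<.12)/(np.linalg.norm(P,axis=-1)<.12)\&(abs(P[...,1])<.026)\&(P[...,0]<.07)/" inhand.py; python3 go.py w3; python3 - <<'E'
import numpy as np
z=np.load('pics/w4.npz');im=z['im'];d=z['d']
for v in range(150,400,20): print(v,im[v,320],d[v,320].round(3),im[v,240],d[v,240].round(3))
E
```

```text
w3 16777 rect 80.2 x 48.1 ctr tool mm [ 9.  -0.5 -1.6]
case in stored frame mm [-11.1   0.4 -40.6] rot err (deg, stored axes) [  9.7 -17.8  -3.3]
0.1 delta [ 46.7 -24.4  29.7]
0.06 delta [ 19.6 -10.    4. ]
0.045 delta [ 9.5 -4.6 -5.6]
0.037 delta [  4.1  -1.7 -10.8]
0.032 delta [  0.7   0.1 -14. ]
lid corners low(-y,+y) up(-y,+y) in stored mm [[21.0, -29.0, -18.0], [23.0, 18.0, -9.0], [-55.0, -23.0, -42.0], [-53.0, 25.0, -33.0]]
low edge mid to x=35,y=0,z=-80: world delta [ 49.8 -32.6  32.8]
low edge mid to x=35,y=0,z=-50: world delta [ 29.5 -21.8  13.5]
low edge mid to x=35,y=0,z=-30: world delta [ 16.  -14.6   0.6]
low edge mid to x=35,y=0,z=-20: world delta [  9.2 -11.   -5.8]
150 [ 40  72 115] 0.101 [31 57 90] 0.106
170 [80 81 84] 0.101 [ 40  71 114] 0.103
190 [146 148 150] 0.1 [105 107 108] 0.1
210 [153 153 156] 0.106 [146 148 150] 0.103
230 [52 49 53] 0.107 [149 150 152] 0.107
250 [68 65 67] 0.114 [54 51 54] 0.0
270 [159 152 150] 0.134 [33 32 34] 0.146
290 [158 151 148] 0.126 [100 101 102] 0.124
310 [ 30  64 116] 0.123 [32 33 36] 0.11
330 [ 69 129 204] 0.118 [31 31 34] 0.103
350 [57 55 57] 0.131 [28 30 33] 0.087
370 [ 52  93 142] 1.393 [30 31 34] 0.08
390 [29 29 30] 0.084 [32 32 34] 0.074
```

Contact has been made (about 10 N). The blue case sits over the stored one and has begun pivoting. Its low end is about 15 mm short of the prongs, so I go on mostly straight down, gently.

```bash
python3 -m pendant '[[[0,0,-10],0,-1],[[0,0,-10],0,-1]]' 25 >/dev/null; python3 st.py; python3 -m pendant '[[[0,0,-10],0,-1],[[0,0,-10],0,-1]]' 25 >/dev/null; python3 st.py; python3 go.py w3 | sed -n 2p
```

```text
t 19.15 q [ -39.3   17.4  104.8   78.8   10.  -165.2] pos [ 0.576 -0.263  0.226] tilt out 56.4 lat 0.4 jaw: left 0.986 out 0.087 up 0.145 F [1.2 0.5 7.7] w 0.0477
t 19.40 q [ -39.3   17.7  104.6   78.7   10.  -165.2] pos [ 0.578 -0.264  0.225] tilt out 56.4 lat 0.4 jaw: left 0.986 out 0.087 up 0.144 F [-50.8  24.5  47. ] w 0.0473
case in stored frame mm [ -2.    0.8 -41.9] rot err (deg, stored axes) [  9.6 -18.2  -3.3]
```

```bash
python3 -m pendant '[[[-4,2,2],0,-1],[[-5,3,-4],0,-1]]' 20 >/dev/null; python3 st.py; python3 -m pendant '[[[-6,3,-5],0,-1],[[-6,3,-5],0,-1]]' 20 >/dev/null; python3 st.py; python3 go.py w3 | sed -n 2p
```

```text
t 19.65 q [ -39.4   16.5  105.5   78.7   10.  -165.2] pos [ 0.57 -0.26  0.23] tilt out 56.5 lat 0.3 jaw: left 0.986 out 0.088 up 0.142 F [ 8.6 -7.   0.4] w 0.0473
t 19.90 q [ -39.6   15.7  106.6   78.5   10.  -165.2] pos [ 0.563 -0.256  0.23 ] tilt out 56.3 lat 0.2 jaw: left 0.986 out 0.090 up 0.141 F [10.3 -5.5  0.3] w 0.0473
case in stored frame mm [-16.8   0.6 -31.4] rot err (deg, stored axes) [  9.7 -18.3  -3.1]
```

```bash
cat > lid.py <<'E'
from h import *
import sys
tag=sys.argv[1]; shot('wrist',tag)
z=np.load(f'pics/{tag}.npz'); d=z['d']; v,u=np.mgrid[:400,:640]; K=z['K']
A=np.array(viewer.camera_params('wrist')['T_tool_cam']); P=np.stack([(u-K[0,2])/K[0,0]*d,(v-K[1,2])/K[1,1]*d,d],-1)@A[:3,:3].T+A[:3,3]
im=z['im'].astype(int); m=np.zeros(d.shape,bool); m[262:318,262:380]=1; m&=(d>.08)&(d<.16)&(im[...,2]>1.4*im[...,0])
Q=P[m]
for i in range(6):
    c=np.median(Q,0) if i==0 else Q.mean(0); n=np.linalg.svd(Q-c,full_matrices=False)[2][2]; r=abs((Q-c)@n); Q=Q[r<max(.001,np.percentile(r,85))] if i<5 else Q
n*=np.sign(n[0]); x=np.array([-n[2],0,n[0]]); x/=np.linalg.norm(x)
s=env.observe(); R=np.array(s['tool_rot']); nw=R@n; h=np.radians(-28)
print(len(Q),'in-hand angle %.1f'%np.degrees(np.arctan2(-n[2],n[0])),'lid normal world',nw.round(3),'angle to stored z %.1f'%np.degrees(np.arccos(nw@np.array([-.766*np.cos(h),-.766*np.sin(h),-.643]))),
 'pitch err %.1f'%(np.degrees(np.arctan2(-(nw@np.array([np.cos(h),np.sin(h),0])),-nw[2]))-50))
E
python3 lid.py w5
```

```text
4758 in-hand angle 20.4 lid normal world [-0.641  0.506 -0.576] angle to stored z 9.4 pitch err 4.4
```

The case has pivoted 14° in the grip. Pitch error is now about 4°, and the rest is roll that will settle on release. Next I slide it down the slope to the prongs.

```bash
python3 -m pendant '[[[0,0,-8],0,-1],[[0,0,-8],0,-1]]' 20 >/dev/null; python3 st.py;  python3 -m pendant '[[[0,0,-8],0,-1],[[0,0,-8],0,-1]]' 20 >/dev/null; python3 st.py; python3 lid.py w6; python3 go.py w3 | sed -n 2p
```

```text
t 20.20 q [ -39.6   16.4  106.2   78.5   10.  -165.2] pos [ 0.566 -0.258  0.225] tilt out 56.0 lat 0.3 jaw: left 0.986 out 0.090 up 0.142 F [ 2.5 -1.1  7. ] w 0.0477
t 20.45 q [ -39.5   17.1  105.8   78.5   10.  -165.2] pos [ 0.569 -0.26   0.221] tilt out 55.6 lat 0.4 jaw: left 0.986 out 0.090 up 0.142 F [1.2 0.2 8.8] w 0.0473
2746 in-hand angle 19.1 lid normal world [-0.637  0.502 -0.585] angle to stored z 9.1 pitch err 3.8
case in stored frame mm [ -4.7   1.4 -32. ] rot err (deg, stored axes) [  9.7 -18.9  -3.2]
```

```bash
python3 -m pendant '[[[0,0,-3],0,-1],[[0,0,0],0,0.2],[[0,0,0],0,0.3],[[0,0,0],0,0.5],[[0,0,0],0,1],[[0,0,0],0,1]]' 20; python3 - <<'E'
from h import *
import cv2
a=shot('wrist','w7')[0]; b=shot('scene','s7')[0]
cv2.imwrite('pics/c7.png',np.vstack([cv2.resize(a,(480,300)),cv2.resize(b[170:370,110:370],(480,300),interpolation=cv2.INTER_CUBIC)])[:,:,::-1])
E
```

```text
time_s: 21.25
position: [0.5694, -0.2599, 0.2182]
tool_rot: [[-0.416, 0.542, 0.73], [0.412, 0.828, -0.38], [-0.81, 0.142, -0.568]]
ft_force: [-0.2, 0.4, 0.1]
grip_width: 0.0851
```

View pics/c7.png

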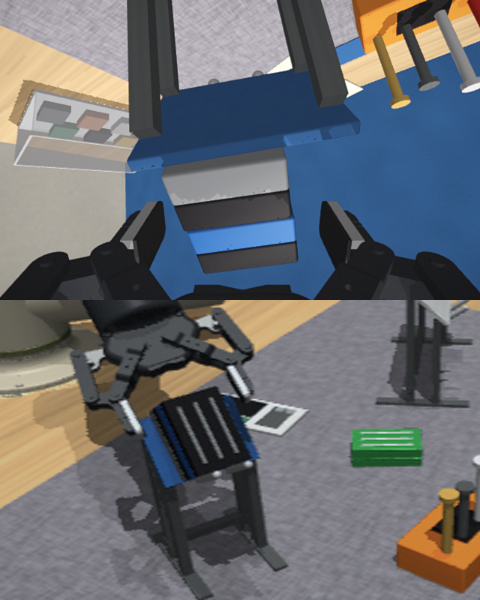

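Released: the wrist view shows the four layers (grey, black, blue, black) lying flat and squarely stacked, clear of the fingers on both sides, with force about 0. I back out along the tool axis.

```bash
python3 -m pendant '[[[-11,6,9],0,1],[[-11,6,9],0,1]]' 20 >/dev/null; python3 st.py; python3 -m pendant '[[[-13,7,10],0,1],[[-13,7,10],0,1]]'>/dev/null; python3 st.py
```

```text
t 21.60 q [ -40.2   13.4  107.8   68.8   11.2 -155.7] pos [ 0.547 -0.248  0.236] tilt out 55.3 lat 0.4 jaw: left 0.986 out 0.090 up 0.143 F [-0.5  0.4 -0.1] w 0.0855
t 21.85 q [ -41.3    8.6  109.9   58.8   13.2 -146.1] pos [ 0.52  -0.233  0.256] tilt out 55.3 lat 0.4 jaw: left 0.986 out 0.090 up 0.143 F [-1.  -0.4 -0.1] w 0.0853
```

```bash
python3 -m pendant '[[[-18,10,14],0,1],[[-22,12,20],0,1],[[-22,12,25],0,1],[[-20,10,30],0,1],[[-20,10,30],0,1],[[0,0,0],0,1],[[0,0,0],0,1]]'>/dev/null; python3 st.py; python3 - <<'E'
from h import *
from stored import stored
a=shot('scene','s8')[0]; b=shot('top','t8')[0]; shot('wrist','w8')
k=cv2.resize(a[170:370,110:370],None,fx=2.3,fy=2.3,interpolation=cv2.INTER_CUBIC)
cv2.imwrite('pics/c8.png',k[:,:,::-1])
S=np.array([.546,-.245,.190]); h=np.radians(-28); n=np.array([.766*np.cos(h),.766*np.sin(h),.643]); x=np.array([.643*np.cos(h),.643*np.sin(h),-.766]); M=np.c_[x,np.cross(-n,x),-n]
try:
    c,nn=stored('s8',(180,260,215,295)); print('stack top case in stored frame mm',(M.T@(c-S)*1e3).round(1),'normal diff deg',np.degrees(np.arccos(nn@n)).round(1))
except Exception as e: print(e)
from meas import case
z=np.load('pics/t8.npz'); im,d=z['im'].astype(int),z['d']; P=pts(d,z['K'],z['T']); P[d==0]=np.nan; R,G,B=im[...,0],im[...,1],im[...,2]
case(P,(R>140)&(B<90)&(R>1.4*G)&(P[...,2]>.14)&(P[...,1]>.02)&(P[...,1]<.4))
E
```

```text
t 22.73 q [ -48.5  -14.5  108.2   29.4   36.7 -116.7] pos [ 0.414 -0.177  0.378] tilt out 55.2 lat 0.3 jaw: left 0.986 out 0.092 up 0.141 F [ 0.7 -0.4 -0.1] w 0.0853
s8 1658 n [ 0.676 -0.357  0.645] hd -27.9 rect 87.7 47.7 ang 1.0 center [ 0.5687 -0.2584  0.2081]
stack top case in stored frame mm [  3.1   1.1 -31.8] normal diff deg nan
n [0.698 0.3   0.65 ] yaw 23.3 tilt 49.5 ext 79.3 x 47.0 mm topc [0.5301 0.3017 0.2032] center [0.519  0.2969 0.1928] 375 rms 0.0007<stdin>:8: RuntimeWarning: invalid value encountered in arccos
```

View pics/c8.png

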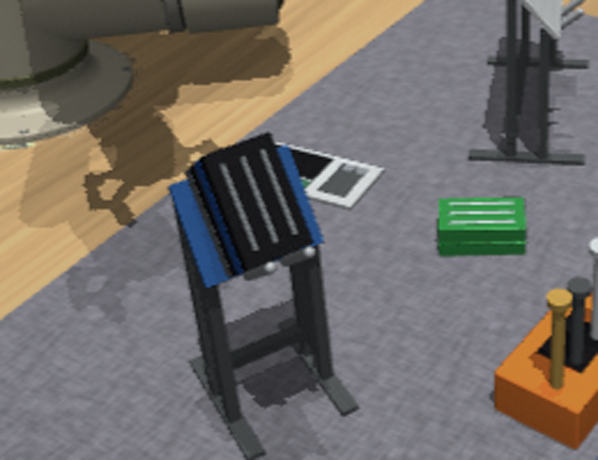

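The blue case lies flat on the stored one against the prongs, at about (3, 1, −32) mm with normals aligned. The orange case has not moved and the hand is clear, so I hand in.

```bash
python3 -c "
from rig import ticket
print(ticket.close_job())"
```

```text
the job is handed in; nothing more can be done
None
```

The blue-lidded case is lid-down on the stored case and released. The job was handed in at about 23 s, and no verdict was reported. One event early on may count against it (first item under disagreements below).

**How it was done:** The pendant only yaws the hand. I gripped the raised end across the seam and yawed about 130°. Pushing against the arm's reach limit then tilted the tool about 80°, lid-down. Near the rack the wrist hit its q5 and q6 limits and lost part of that tilt. I made up most of it by letting the case pivot about 15° in a 20–25 N grip against the stored case. Then I slid it down towards the prongs and opened the fingers.

**Last checks:**
- **Stack:** the blue case's centre was about (+3, +1, −32) mm in the stored case's frame. Its faces were parallel within about 1° and its length within about 1°.
- **Lid and orange case:** the lid looked shut when the case was in the hand, and the stack lay flat after release. The orange case was within 1 mm of its start.
- **Bystanders and hand:** the phone and screwdriver stand looked unmoved in the last pictures. I did not measure them, and the bottle was outside the crop. The hand was well clear, with force near 0.

**What failed or disagreed:**
- **Reach-limit jolt:** a fast free-air probe early on hit the q3 limit. The wrist sensor showed about 158 N for one reading, above the 120 N limit, and q3 read 12.646° against a 12.68° limit. I do not know whether the judge counts this.
- **Prong contact:** the case briefly met the prongs at about 73 N during placing, and I backed off.
- **Stored case not measured afterwards:** the blue case covers it. I only have the stacked position and the pictures to say it stayed put.

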